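# Lock the sprung panel of an instrument case

### The job

The top panel of the grey instrument case stands ajar on its spring. With your fingertips in the slot of its round recessed fastener, push the panel down flush and, keeping it down, turn the fastener clockwise (seen from above) a quarter turn to its stop, so that the panel stays locked shut when you take your fingers away. Do not lift the panel or pick anything up, and leave the tape roll, the bottle and the screwdriver beside the case where they are.

Things in the scene. Friction and masses are not known exactly. Their poses are not given: they have to be found in the camera images.
- case: grey metal instrument case, fixed to the desk, 180 mm deep (its x) x 220 wide (its y), rim 66 mm high. Origin at the centre of its underside, x from its front (four terminals) to its rear, z up. Its dark steel top panel (176 x 216 x 5 mm) is hinged along the rear edge; the hinge line lies at x = +88 mm, z = 66 mm.
- panel (a joint): opening angle of the top panel, rad: 0 = flush on the rim (firm stop), positive = front edge raised. A spring holds it ajar at 0.12 to 0.22; about 5 N on the fastener pushes it right down, and it rises again when let go unless locked. Locked, it has play of about 0.02.
- fastener (a joint): turn of the fastener, rad: 0 = open (slot parallel to the case's front edge), 1.57 = locked (slot from front to rear), with stops; grows clockwise from above. Starts at 0 to 0.3; friction 0.1 N m, stays where left (but fingers pressed on its floor drag it along). From about 0.6 on, a tongue under the panel passes beneath a catch in the case; with the panel above about 0.02 rad it strikes or rides over the catch.
- fastener_centre (a point): centre of the slot's floor, on the fastener's axis; y along the slot (turns with it), z along the axis. Axis 122 mm from the hinge line towards the front, floor 8.5 mm above the panel's underside (75 mm above the desk when shut). Bare metal round, 91 mm across, in a black collar of 104 mm just as high; a slot 38 mm wide, 13 deep crosses it (90 mm long) between two half-moon walls.
- tape: yellow roll of tape, 65 mm across, 19 mm high, lying to the left of the case; origin at the centre of its underside. Leave it.
- flux: small white bottle with a blue nozzle, 35 mm across, 98 mm tall, standing to the right of the case; origin at the centre of its underside. Leave it.
- driver: black and orange screwdriver, 102 mm long, 25 mm thick, lying in front of the case; origin at the middle of its underside. Leave it.
- slot_right (a point): point on the slot's floor, 26 mm from the axis towards the slot's right-hand end (seen from the front while open). Shut fingertips fit in here; pushed sideways on the half-moon wall they turn the fastener. In the quarter turn this point moves clockwise on a 26 mm circle, from the case's right towards its front.

How it is judged:
On the way, in this order (a step that is already met when the one before it is completed fails the run):
1. the panel is pushed down flush, with the fastener still open (value of joint panel below 0.025 rad and value of joint fastener below 1.2 rad), for 0.1 s.
2. the fastener is turned clockwise to its stop (value of joint panel below 0.04 rad and value of joint fastener above 1.4 rad), for 0.1 s.
At the end, for the whole second after the job is handed in: The fastener is turned to within 0.17 rad (10 degrees) of its locked stop and the panel stays shut (under 0.04 rad) with nothing touching it (all of step 2).
It fails at once if the panel is lifted further open (value of joint panel above 0.27 rad).
It fails at once if the tape roll is moved (distance of tape from where it was at the start of the episode above 0.02 m).
It fails at once if the bottle is moved or knocked over (distance of flux from where it was at the start of the episode above 0.02 m or angle between flux's own z axis and vertical above 0.5 rad).
It fails at once if the screwdriver is moved (distance of driver from where it was at the start of the episode above 0.02 m).
It also fails if it takes over 40 s, if anything falls off the work surface, if the arm or the gripper's body presses on something with over 40 N, if the wrist force passes 120 N, or if a joint passes its speed limit or range.

### The arm

A 6-joint arm with a two-finger parallel gripper is mounted at the origin on a cart in front of the work surface, level with it; the furniture and walls round the work are solid. World frame = base frame: x ahead of the robot, y to its left, z up, the work surface at z = 0. Lengths are in m, angles in rad, forces in N, time in s.
With the tool pointing down it reaches from about 0.375 to 0.825 m from the base axis. Payload 5.5 kg.
Tool frame: the origin (TCP) lies on the centre line of the jaws, within the pads' length; the fingertips stand r.finger_overhang ahead of it and the grasp point (between the pads) lies 11 mm behind it (r.finger_overhang is the distance from the TCP to the fingertips, in m); z points along the fingers, y is the line along which they close (so a half turn about z gives the same grasp; the last joint's range is limited). The gripper opens to 85 mm and grips with 20 to 120 N. Pads are 22 mm wide; open, the fingers measure 114 mm over their backs; the gripper's body (76 mm by 85 mm) begins 54 mm behind the grasp point. The pads swing forward as they close: fully open they stand 13 mm farther back than shut.
Start: joints at [1.283, 0.314, -0.047, 1.21, 0, 1.571], TCP at [0.17, 0.575, 0.239] pointing down, gripper open.
Joint ranges: [-2.67, 2.67], [-0.69, 1.73], [-1.03, 1.25], [-2.08, 2.16], [-1.42, 1.45], [-3.14, 3.14]. Speed limits (rad/s): [2.39, 2.39, 3.01, 3.14, 3.14, 3.14].

### API

Orientations are given as a 3x3 rotation matrix whose columns are the frame's x, y, z axes.
In Python, from station import r gives the robot as it stands.
- The arm moves only by the tool arm_command, never from a script. Its argument "series" is a list of rows, each a list of 7 numbers: the opening, from 0 (shut) to 1 (fully open), then the shift along the world's x, y, z in m, then the turn, a rotation vector about the world's x, y, z in degrees. In form: [[hand, dx, dy, dz, wx, wy, wz], ...]. A call has 1 to 20 rows; each row shifts and turns the commanded pose from where the row before left it; what a row does not reach is not made up. A row lasts 1/8 s, in which the tool goes at most 62.5 mm and 10.7 degrees, less where a joint would pass 70% of its speed; a pose out of reach is approached as far as the arm can. A call is refused whole if a number of a shift passes 0.0625 or a number of a turn 10.7, either way. A call with a gripper value outside its range is refused whole. The fingers move at their own pace and stop on an object; "newtons" is the grip in N (left out, the last holds). Time passes only in rows, so rows that do not move let the fingers close. It gives the time, the measured TCP pose, the force, the opening and the grip force at its end, in the units of the state.
- r.get_state(): the state, without advancing time (a new reading comes with each control period).
- r.read_camera(name): name is "side" or "top"; returns a dict with "frame" (420x560x3 uint8, blue, green, red), "intrinsics" (3x3 intrinsics, pixels), "eye" and "attitude" of the camera in the world. Camera axes: x right, y down, z forward; pixel columns grow to the right and rows downward; lengths in m; the calibration is good to about 2 mm. A picture is of the moment at which its call begins. There is no depth.
- r.sign_off(): hands the job in; it is judged then, once.
The state is a dict: "time": time; "joints": joint angles; "dq": joint speeds; "tau": joint torques, N m; "tcp_pos": TCP position; "tool_rot": TCP orientation; "ft_force": force on the tool from outside, world axes, zero at the start; "torque": the same for the moment, N m; "opening": opening from 0.0 (shut) to 1.0 (fully open); "grip_force": force on a finger pad.
Only numpy, scipy, OpenCV 4.12 (cv2) and the standard library are available. Lean on these libraries where they do the work, as an engineer would, in place of code of your own. Each camera call takes 0.05 s, during which the arm holds its last target. There are 200 camera calls.

## Working session

There is one attempt and no reset: what is moved stays moved. The work goes in short steps, Python scripts to look and compute and a tool call to move; the robot and the scene stay as the last step left them, time stands still between calls to the robot, and variables do not carry over. Pictures are saved under pics/ and viewed, at most 10 in all, crops included, and the job is handed in when it is done.

Besides the shell and the picture viewer there is one more tool, called after ">>>" by a JSON object that holds its "name" and its "arguments". arm_command: Moves the arm, as the interface text tells. Its arguments: {"type":"object","properties":{"series":{"type":"array","items":{"type":"array","items":{"type":"number"}}},"newtons":{"type":"number"}},"required":["series"]}

```bash
mkdir -p pics; python3 - <<'E'
from station import r
import cv2,numpy as np
s=r.get_state();print(s['time'],s['tcp_pos'],s['tool_rot'],r.finger_overhang,s['opening'])
for n in('top','side'):
    c=r.read_camera(n);cv2.imwrite(f'pics/{n}0.png',c['frame']);print(n,c['intrinsics'],c['eye'],c['attitude'])
E
```

```text
0.0 [0.17013956 0.5747708  0.238389  ] [[-9.58871333e-01  2.83840689e-01 -4.79273870e-04]
 [ 2.83841092e-01  9.58869806e-01 -1.71159774e-03]
 [-2.62598384e-05 -1.77723963e-03 -9.99998420e-01]] 0.008 0.9970545485388589
top [[492.9833072    0.         273.0163213 ]
 [  0.         492.9833072  211.78022765]
 [  0.           0.           1.        ]] [ 0.42685401 -0.0631768   0.90986486] [[-0.00234667 -0.99036746  0.13844416]
 [-0.99991516  0.00409773  0.01236446]
 [-0.01281267 -0.1384034  -0.99029305]]
side [[390.87436225   0.         284.22174775]
 [  0.         390.87436225 211.27160295]
 [  0.           0.           1.        ]] [0.12144543 0.5430842  0.49485645] [[-0.80293648 -0.29496468  0.51796607]
 [-0.5959229   0.37829453 -0.70835665]
 [ 0.01299646 -0.87743324 -0.47952268]]
```

View pics/top0.png

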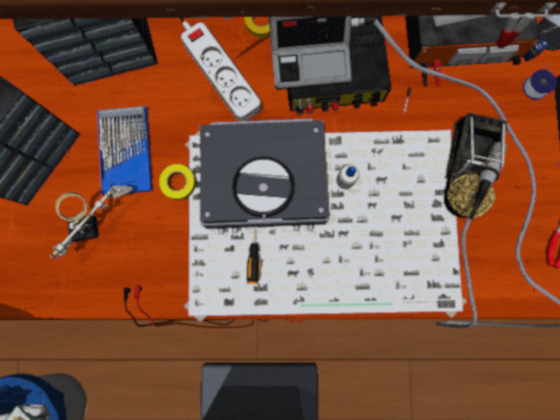

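View pics/side0.png

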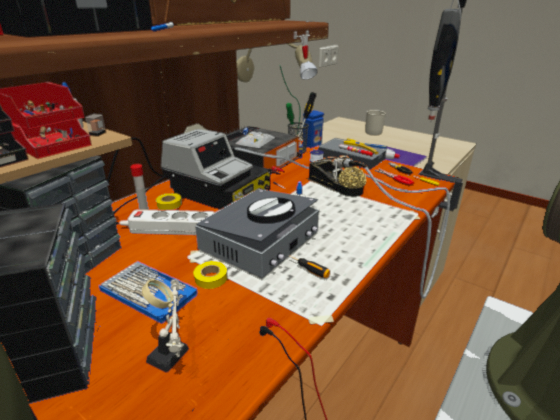

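The top view shows the case with its round at about (264,187), slot nearly horizontal. The tape is at (177,181), the bottle at (348,177) and the driver at (254,263). In the side view the round is at about (271,208).

```bash
cat > h.py <<'E'
import cv2,numpy as np
from station import r
def ray(c,p):
    d=np.linalg.inv(c['intrinsics'])@[p[0],p[1],1.]; return c['eye'],c['attitude']@d
def plane(c,p,z):
    e,d=ray(c,p); return e+d*(z-e[2])/d[2]
def tri(c1,p1,c2,p2):
    e1,d1=ray(c1,p1);e2,d2=ray(c2,p2)
    t=np.linalg.lstsq(np.c_[d1,-d2],e2-e1,rcond=None)[0]
    a=e1+t[0]*d1;b=e2+t[1]*d2; return (a+b)/2,np.linalg.norm(a-b)
def bright(c,roi,th=140):
    x0,y0,x1,y1=roi; f=c['frame'][y0:y1,x0:x1]
    m=((f.min(2)>th)).astype(np.uint8)
    n,l,st,ce=cv2.connectedComponentsWithStats(m)
    pts=[]
    for i in np.argsort(-st[1:,4])[:2]+1:
        print('blob',st[i],ce[i]+[x0,y0]); pts.append(np.argwhere(l==i)[:,::-1]+[x0,y0])
    h=cv2.convexHull(np.vstack(pts).astype(np.int32))
    return cv2.fitEllipse(h),pts
E
python3 - <<'E'
from h import *
T=r.read_camera('top');S=r.read_camera('side')
et,pt=bright(T,(225,150,305,220));es,ps=bright(S,(235,185,305,230))
print(et,es); print(tri(T,et[0],S,es[0]))
a=cv2.resize(T['frame'][105:240,150:370],None,fx=3.6,fy=3.6,interpolation=cv2.INTER_CUBIC)
b=cv2.resize(S['frame'][170:290,180:345],None,fx=4.8,fy=4.8,interpolation=cv2.INTER_CUBIC)
cv2.imwrite('pics/a.png',a);cv2.imwrite('pics/b.png',b)
E
```

```text
blob [ 16  10  47  18 551] [264.92196007 168.5353902 ]
blob [ 13  44  48  18 545] [260.78348624 201.93027523]
blob [ 14  13  29  15 272] [262.91544118 204.50367647]
blob [ 29  16  28  15 184] [279.34782609 209.32065217]
((262.57366943359375, 185.1293182373047), (51.58546447753906, 53.38918685913086), 76.03591918945312) ((270.42974853515625, 206.34274291992188), (17.18375015258789, 42.326255798339844), 84.98221588134766)
(array([ 0.58364377, -0.03647521,  0.10195237]), np.float64(0.0025872483502589597))
```

View pics/a.png

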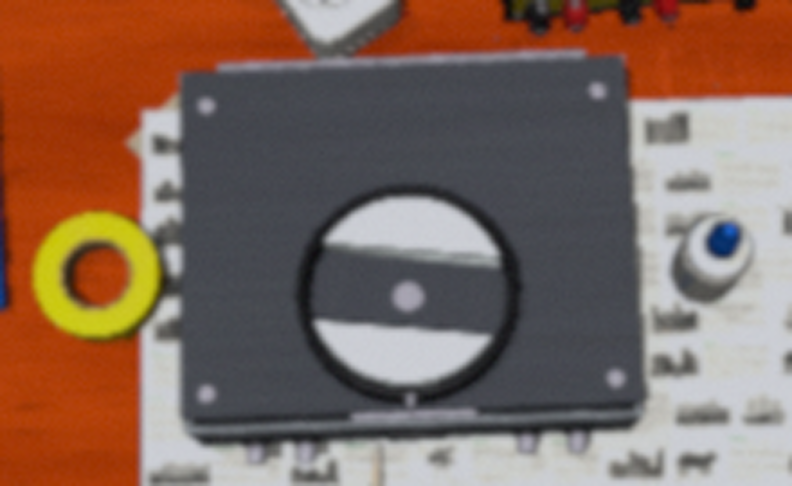

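View pics/b.png

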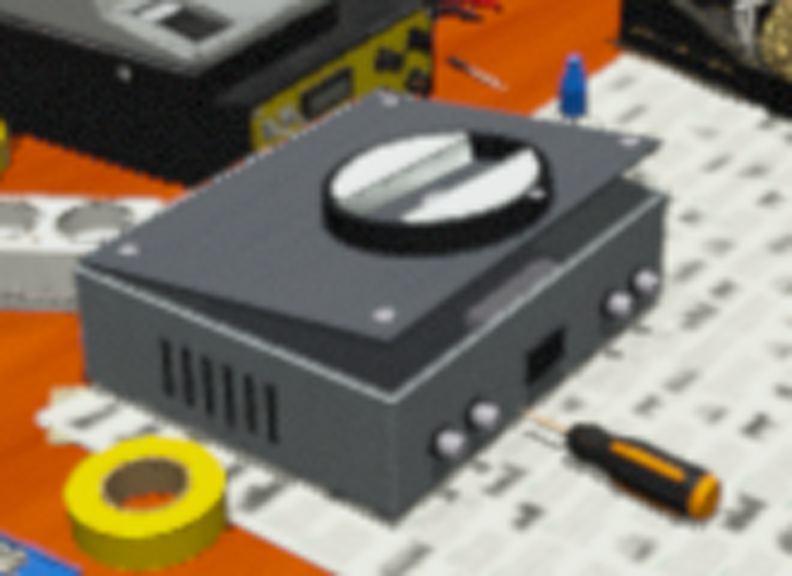

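The crops show the floor's centre dot at (407,296), which is (263.1,187.2) in the full top image. The slot tilts about 4.5° clockwise in the image, the case about 1.8° the other way, and the panel is ajar.

```bash
python3 - <<'E'
from h import *
T=r.read_camera('top');S=r.read_camera('side')
A=lambda u,v:(150+u/3.6-.4,105+v/3.6-.4)
B=lambda u,v:(180+u/4.8-.4,170+v/4.8-.4)
for n,a,b in(('rearL',(206,105),(128,249)) ,('rearR',(597,91),(390,100)),('frontL',(206,393),(386,315)),('frontR',(615,378),(632,142))):
    print(n,*tri(T,A(*a),S,B(*b)))
print('dot',plane(T,A(407,296),.089),plane(T,A(407,296),.095))
w=lambda u,v,z:plane(T,A(u,v),z)[:2]
for p,q in(((325,248),(500,266)),((313,320),(490,333))):
    d=w(*p,.095)-w(*q,.095);print('slot yaw',np.degrees(np.arctan2(d[1],d[0])))
E
```

```text
rearL [0.68055229 0.06178423 0.0751788 ] 0.003421079140730053
rearR [ 0.68670301 -0.12805474  0.07475613] 0.0028646956627616928
frontL [0.5363687  0.05669801 0.09362809] 0.0040079579621292724
frontR [ 0.54262255 -0.13319448  0.09338004] 0.003925541657776039
dot [ 0.58437075 -0.0354769   0.089     ] [ 0.58321941 -0.03567937  0.095     ]
slot yaw 83.72358279293759
slot yaw 85.48010570367649
```

>>> {"name": "arm_command", "arguments": {"series": [[0,0.04,-0.06,0.0,0,0,0],[0,0.04,-0.06,0,0,0,0],[0,0.04,-0.06,0,0,0,0],[0,0.04,-0.06,0,0,0,0],[0,0.04,-0.06,0,0,0,0],[0,0.04,-0.06,0,0,0,0]]}}

```text
time: 1.05
tcp_pos: [0.3792, 0.2616, 0.2396]
tool_rot: [[-0.959, 0.283, 0.001], [0.283, 0.959, 0.0], [-0.001, 0.001, -1.0]]
ft_force: [1.9, 0.9, -0.0]
opening: -0.001
grip_force: 0.0
```

>>> {"name": "arm_command", "arguments": {"series": [[0,0.03,-0.05,0.0,0,0,3],[0,0.03,-0.05,0,0,0,3],[0,0.03,-0.05,0,0,0,3],[0,0.03,-0.05,0,0,0,2.2],[0,0.025,-0.04,-0.03,0,0,0],[0,0,0,0,0,0,0]]}}

```text
time: 1.8
tcp_pos: [0.5232, 0.0206, 0.2071]
tool_rot: [[-0.995, 0.097, -0.003], [0.097, 0.995, -0.001], [0.003, -0.001, -1.0]]
ft_force: [-0.0, -0.1, -0.0]
opening: -0.001
grip_force: 0.0
```

```bash
python3 -c "
from station import r
print(r.get_state()['joints'],r.get_state()['tcp_pos'])"
```

```text
[ 3.96814245e-02  1.89042072e-01 -2.83139169e-01  1.10184649e+00
 -4.75956390e-04  1.36476094e-01] [0.5231653  0.02061704 0.20705214]
```

>>> {"name": "arm_command", "arguments": {"series": [[0,0.02,-0.03,-0.02,0,0,0],[0,0.02,-0.03,-0.02,0,0,0],[0,0.018,-0.022,-0.02,0,0,0],[0,0,0,-0.012,0,0,0],[0,0,0,0,0,0,0]]}}

```text
time: 2.42
tcp_pos: [0.58, -0.0576, 0.1366]
tool_rot: [[-0.996, 0.091, -0.002], [0.091, 0.996, 0.001], [0.002, 0.001, -1.0]]
ft_force: [-0.4, -0.0, 0.3]
opening: 0.0
grip_force: 0.0
```

```bash
python3 - <<'E'
from h import *
T=r.read_camera('top');S=r.read_camera('side')
print(r.get_state()['tcp_pos'])
a=cv2.resize(T['frame'][145:235,205:325],None,fx=5,fy=5,interpolation=cv2.INTER_CUBIC)
b=cv2.resize(S['frame'][150:240,220:320],None,fx=5,fy=5,interpolation=cv2.INTER_CUBIC)
b=b[:450];o=np.zeros((450,1100,3),np.uint8);o[:,:600]=a;o[:,600:]=b
cv2.imwrite('pics/c.png',cv2.resize(o,(800,327)))
E
```

```text
[ 0.5809723  -0.057603    0.13798835]
```

View pics/c.png

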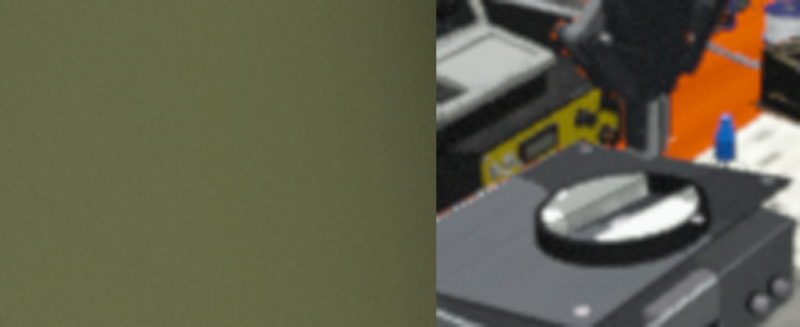

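Side view: the shut fingers stand above the slot's right-hand end, as computed; the top view is blocked by the arm.

>>> {"name": "arm_command", "arguments": {"series": [[0,0.0005,-0.004,-0.012,0,0,0],[0,0,0,-0.012,0,0,0],[0,0,0,-0.011,0,0,0],[0,0,0,0,0,0,0]]}}

```text
time: 3.02
tcp_pos: [0.5807, -0.0626, 0.1008]
tool_rot: [[-0.996, 0.092, -0.003], [0.092, 0.996, 0.0], [0.003, 0.0, -1.0]]
ft_force: [-0.1, -0.3, -0.0]
opening: 0.002
grip_force: 0.0
```

```bash
python3 - <<'E'
from h import *
S=r.read_camera('side');s=r.get_state()
print(s['tcp_pos'],s['ft_force'],s['torque'])
b=cv2.resize(S['frame'][165:245,210:320],None,fx=6,fy=6,interpolation=cv2.INTER_CUBIC)
cv2.imwrite('pics/d.png',b)
E
```

```text
[ 0.5812131  -0.06262954  0.10155131] [-0.46669636  0.29665986 -0.23255178] [-0.0513546  -0.03372192  0.01087078]
```

View pics/d.png

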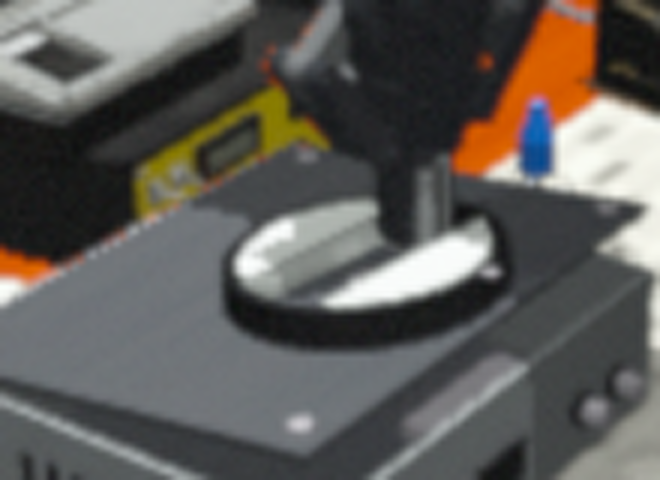

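The fingers are in the slot at its right end, free of contact. Pressing down now.

>>> {"name": "arm_command", "arguments": {"series": [[0,0,0,-0.004,0,0,0],[0,0,0.0005,-0.004,0,0,0],[0,0,0,-0.004,0,0,0],[0,0,0,-0.004,0,0,0],[0,0,0,-0.002,0,0,0],[0,0,0,0,0,0,0],[0,0,0,0,0,0,0]]}}

```text
time: 3.95
tcp_pos: [0.582, -0.0621, 0.0843]
tool_rot: [[-0.996, 0.092, 0.0], [0.092, 0.996, 0.0], [-0.0, 0.0, -1.0]]
ft_force: [-1.0, 0.1, 0.7]
opening: -0.002
grip_force: 0.6
```

```bash
python3 - <<'E'
from h import *
S=r.read_camera('side')
for i in range(3):
    s=r.get_state();print(s['tcp_pos'],s['ft_force'],s['torque'],s['tau'])
b=cv2.resize(S['frame'][165:265,200:320],None,fx=6,fy=6,interpolation=cv2.INTER_CUBIC)
cv2.imwrite('pics/e.png',b)
E
```

```text
[ 0.58197333 -0.0621048   0.08435182] [-0.16746083 -0.3700901   1.1796092 ] [ 0.02933416  0.21334668 -0.02214457] [ 6.09987904e-02 -5.40208733e+01  2.99481457e+01 -3.45769990e-01
  4.25265287e-02 -4.22283017e-05]
[ 0.58197333 -0.0621048   0.08435182] [-0.16746083 -0.3700901   1.1796092 ] [ 0.02933416  0.21334668 -0.02214457] [ 6.09987904e-02 -5.40208733e+01  2.99481457e+01 -3.45769990e-01
  4.25265287e-02 -4.22283017e-05]
[ 0.58197333 -0.0621048   0.08435182] [-0.16746083 -0.3700901   1.1796092 ] [ 0.02933416  0.21334668 -0.02214457] [ 6.09987904e-02 -5.40208733e+01  2.99481457e+01 -3.45769990e-01
  4.25265287e-02 -4.22283017e-05]
```

View pics/e.png

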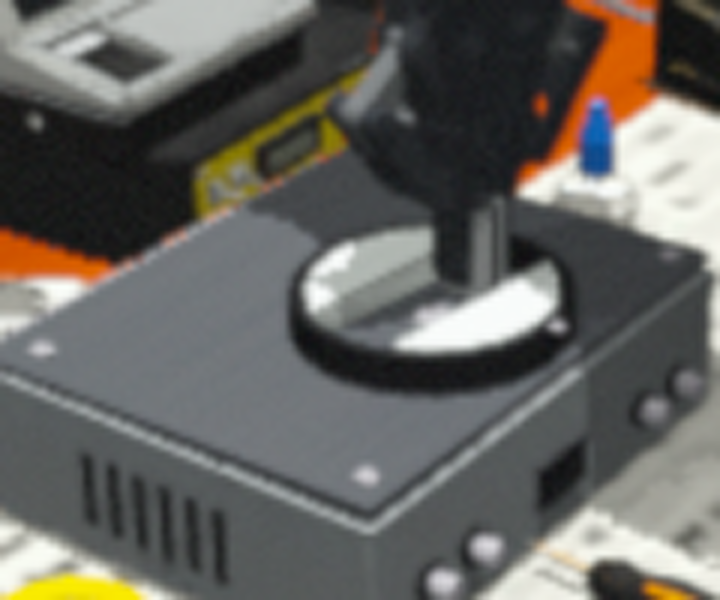

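The panel is almost flush. I'll press a bit further for a firm hold.

>>> {"name": "arm_command", "arguments": {"series": [[0,0,0,-0.001,0,0,0],[0,0,0,-0.001,0,0,0],[0,0,0,-0.001,0,0,0],[0,0,0,0,0,0,0],[0,0,0,0,0,0,0]]}}

```text
time: 4.62
tcp_pos: [0.5821, -0.0621, 0.0824]
tool_rot: [[-0.996, 0.092, 0.001], [0.092, 0.996, 0.0], [-0.001, 0.0, -1.0]]
ft_force: [-4.6, -0.2, 11.0]
opening: -0.001
grip_force: 5.4
```

```bash
python3 - <<'E'
import numpy as np
C=np.array([.5821,-.036]);p=np.array([.5821,-.0621])
for f,e in [(84.7,5),(84.7,9)]+[(a,9.5) for a in np.linspace(84.7,1.9,12)[1:]]+[(-1,10.5)]:
    a=np.radians(f);u=-np.array([np.cos(a),np.sin(a)]);t=np.array([u[1],-u[0]])
    q=C+.024*u+e*1e-3*t;print(round(f,1),q.round(4),((q-p)*1e3).round(1));p=q
E
```

```text
84.7 [ 0.5749 -0.0594] [-7.2  2.7]
84.7 [ 0.5709 -0.0591] [-4.   0.4]
77.2 [ 0.5675 -0.0573] [-3.4  1.8]
69.6 [ 0.5648 -0.0552] [-2.7  2.1]
62.1 [ 0.5625 -0.0528] [-2.4  2.4]
54.6 [ 0.5605 -0.0501] [-2.   2.7]
47.1 [ 0.5588 -0.0471] [-1.7  3. ]
39.5 [ 0.5575 -0.044 ] [-1.3  3.1]
32.0 [ 0.5567 -0.0407] [-0.8  3.3]
24.5 [ 0.5563 -0.0373] [-0.4  3.4]
17.0 [ 0.5564 -0.0339] [0.1 3.4]
9.4 [ 0.5569 -0.0306] [0.5 3.4]
1.9 [ 0.5578 -0.0273] [0.9 3.3]
-1 [ 0.5583 -0.0251] [0.5 2.2]
```

>>> {"name": "arm_command", "arguments": {"series": [[0,-0.0036,0.0014,0,0,0,0],[0,-0.0036,0.0013,0,0,0,0],[0,-0.004,0.0004,0,0,0,0],[0,-0.0034,0.0018,0,0,0,-7.5],[0,-0.0027,0.0021,0,0,0,-7.5],[0,0,0,0,0,0,0]]}}

```text
time: 5.38
tcp_pos: [0.5663, -0.0558, 0.0825]
tool_rot: [[-0.938, 0.348, 0.004], [0.348, 0.938, -0.001], [-0.004, -0.0, -1.0]]
ft_force: [2.6, -2.2, 7.1]
opening: 0.003
grip_force: 4.3
```

>>> {"name": "arm_command", "arguments": {"series": [[0,-0.0024,0.0024,-0.001,0,0,-7.5],[0,-0.002,0.0027,0,0,0,-7.5],[0,-0.0017,0.003,0,0,0,-7.5],[0,-0.0013,0.0031,0,0,0,-7.5],[0,0,0,0,0,0,0]]}}

```text
time: 6.0
tcp_pos: [0.5586, -0.0457, 0.0823]
tool_rot: [[-0.637, 0.77, 0.004], [0.77, 0.637, -0.004], [-0.005, 0.0, -1.0]]
ft_force: [-2.6, -4.9, 16.0]
opening: 0.001
grip_force: 8.1
```

Downward hold of 16 N with tangential resistance; continuing the arc.

>>> {"name": "arm_command", "arguments": {"series": [[0,-0.0008,0.0033,0,0,0,-7.5],[0,-0.0004,0.0034,0,0,0,-7.5],[0,0.0001,0.0034,0,0,0,-7.5],[0,0.0005,0.0034,0,0,0,-7.5],[0,0.0009,0.0033,0,0,0,-7.5],[0,0.0005,0.0022,0,0,0,-3],[0,0,0,0,0,0,0],[0,0,0,0,0,0,0]]}}

```text
time: 7.0
tcp_pos: [0.5582, -0.0291, 0.0823]
tool_rot: [[0.016, 1.0, 0.001], [1.0, -0.016, -0.009], [-0.009, 0.001, -1.0]]
ft_force: [-5.7, -13.1, 18.1]
opening: 0.001
grip_force: 15.1
```

```bash
python3 - <<'E'
from h import *
S=r.read_camera('side');s=r.get_state()
print(s['tcp_pos'],s['ft_force'],s['torque'],s['joints'])
b=cv2.resize(S['frame'][165:265,200:320],None,fx=6,fy=6,interpolation=cv2.INTER_CUBIC)
cv2.imwrite('pics/f.png',b)
E
```

```text
[ 0.55823265 -0.02911334  0.08227836] [ -6.44705251 -12.50200959  19.01674521] [-2.81307981  1.22218415  0.14650813] [-0.04703763  0.34830938 -0.37711533  0.84355194 -0.00877337  1.53955666]
```

View pics/f.png

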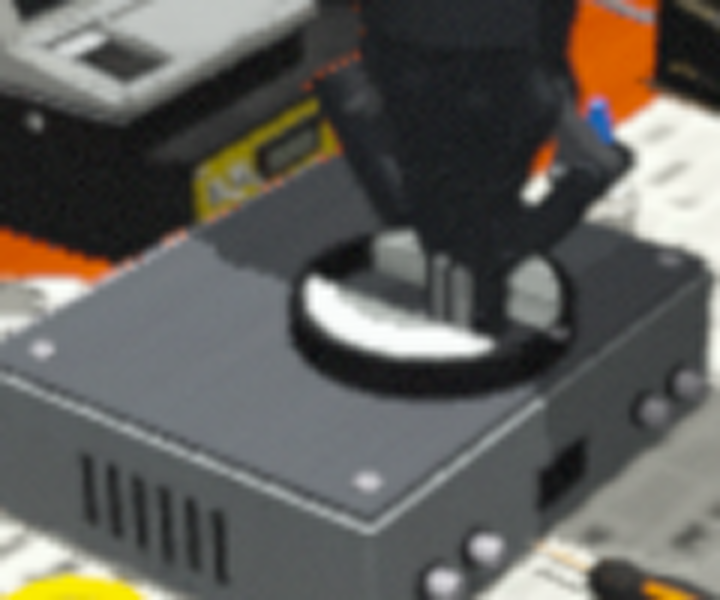

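The slot now runs nearly front to rear and the lateral force is up. I'll push slightly more to confirm the stop.

>>> {"name": "arm_command", "arguments": {"series": [[0,0,0.0015,0,0,0,0],[0,0,0.0015,0,0,0,0],[0,0,0,0,0,0,0],[0,0,0,0,0,0,0]]}}

```text
time: 7.55
tcp_pos: [0.5582, -0.0289, 0.0823]
tool_rot: [[0.017, 1.0, 0.001], [1.0, -0.017, -0.015], [-0.015, 0.002, -1.0]]
ft_force: [-6.0, -22.6, 18.3]
opening: -0.002
grip_force: 16.5
```

At the stop: the force rose by 10 N with no movement. Relaxing the side push, then lifting straight out.

>>> {"name": "arm_command", "arguments": {"series": [[0,0,-0.003,0.001,0,0,0],[0,0,-0.0025,0.001,0,0,0],[0,0,0,0.001,0,0,0],[0,0,-0.001,0.002,0,0,0],[0,0,-0.001,0.004,0,0,0],[0,0,0,0.02,0,0,0],[0,0,0,0.04,0,0,0],[0,-0.02,0.03,0.05,0,0,0],[0,-0.04,0.05,0.03,0,0,0],[0,-0.04,0.06,0,0,0,0],[0,-0.02,0.06,0,0,0,0],[0,0,0.06,0,0,0,0],[0,0,0.05,0,0,0,0],[0,0,0,0,0,0,0]]}}

```text
time: 9.3
tcp_pos: [0.4469, 0.2694, 0.2254]
tool_rot: [[0.008, 1.0, -0.002], [1.0, -0.008, 0.001], [0.001, -0.002, -1.0]]
ft_force: [0.1, -0.2, -0.1]
opening: -0.002
grip_force: 0.0
```

```bash
python3 - <<'E'
from h import *
T=r.read_camera('top');S=r.read_camera('side')
print(r.get_state()['tcp_pos'])
a=cv2.resize(T['frame'][105:240,150:370],(400,245));b=cv2.resize(S['frame'][170:290,180:345],(400,291))
o=np.zeros((540,400,3),np.uint8);o[:245]=a;o[249:]=b
cv2.imwrite('pics/g.png',o)
E
```

```text
[0.44709923 0.26627179 0.22528861]
```

View pics/g.png

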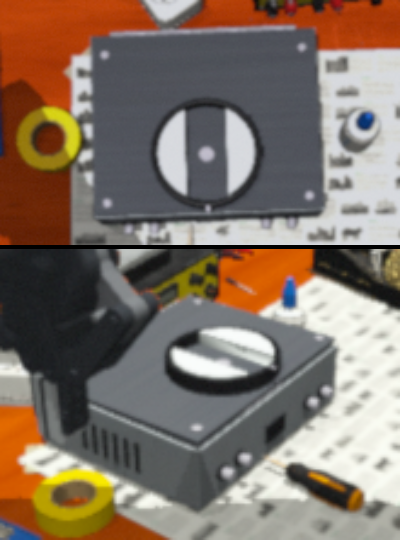

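The slot runs front to rear (dot at (206,153), slot edges vertical), the panel stays shut and the other things have not moved.

```bash
python3 -c "
from station import r
print(r.sign_off())"
```

```text
the job is handed in; nothing more can be done
None
```

The panel is shut and locked, with the fastener turned clockwise to its stop. The last pictures show the panel staying down with the fingers away and the tape, bottle and screwdriver where they were. I have handed the job in, but the hand-in returned no verdict.

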